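Close and cam-lock a two-part egg mould

TASK

A praline has been left on the bed of the closing jig, between the two halves of the egg mould: lift it out and set it upright on the free part of the wooden board, then slide the loose mould half along its guides up to the fixed half. Swing both cam levers over as far as they go, so that they catch the pins and draw the halves tight together with the seam closed, and let go. Leave the other two pralines and the bowl where they are.

Things in the scene. Friction and masses are not known exactly. Their poses are not given: they have to be found in the camera images.
- jig: Fixed closing jig: aluminium bed 245 x 190 mm, 8 mm thick. Origin on the bench surface, x = closing direction (the loose half slides to +x), y left, z up; bed x -145..100, y -95..95 mm. Grey fixed mould half on it: x 30..75, y -80..80, top at z 53; its parting face is x = 30. In its middle a boss 20 mm wide rises to z 78. Steel guide rails at y +-82..+-91, x -140..30, top z 22.
- pad_left_tip (a point): Tip of the left of two rubber pads, diameter 10 mm, that stand on springs 5 mm out of the fixed half's parting face (jig frame y +-69, z 44 mm). They push the loose half back with about 2 N each when met, 4 N each when pressed flush.
- lever_left_axis (a point): Left lever's vertical turning axis, on top of the fixed half (z 53 mm), at x 52, y 60 mm in the jig's frame.
- lever_right_axis (a point): Right lever's vertical turning axis, at x 52, y -60 mm in the jig's frame.
- seam_left (a point): Point on the parting (front, +x) face of the loose mould half, 60 mm left of its middle and 22 mm above the bed; axes as the jig's. With the seam closed its x in the jig's frame is 30 mm; at the start 75 to 90 mm less.
- seam_right (a point): The same point 60 mm right of the middle.
- push_face (a point): Middle of the flat back of the loose mould half, 45 mm behind its parting face, 22 mm above the bed: push here. The loose half (grey, about 0.8 kg, top at z 53 mm, slides with a few N) is a plate 160 x 20 mm with a central rib 30 mm wide ending in this face, a boss on top to z 78, and two runners 12 mm tall at y +-56..+-80, reaching 70 mm behind the parting face.
- pin_left (a point): Top of the left of two steel pins (diameter 10, 16 mm tall) on top of the loose half, 8 mm behind its parting face, 60 mm either side of the middle. The cam tongues catch behind the pins if the seam is open less than about 8 mm.
- lever_left (a joint): Left cam lever (rad): 0 open stop, 1.75 locked stop (100 degrees on); starts 0 to 0.3. Closes anticlockwise seen from above: handle 50 degrees left of the jig's +x at 0, 150 degrees left (back beside the mould) at 1.75. Its spiral tongue meets the pin at about 0.6, draws it in until about 1.4, then holds. Stays where left; takes a few N at the knob.
- lever_right (a joint): Right cam lever, the mirror image: closes clockwise seen from above, from 50 degrees right of the jig's +x at 0 to 150 degrees right at 1.75 (locked stop). Starts 0 to 0.3.
- lever_left_knob (a point): Middle of the upright black knob (diameter 16, z 79 to 107 mm above the bench; this point z 93) at the end of the left lever, 75 mm from its axis. The flat steel arm under it is 14 mm wide, z 72 to 80.
- lever_right_knob (a point): The same point on the right lever.
- praline_mid (a point): Centre of the praline to be removed: dark square chocolate 28 x 28 x 20 mm, 20 g, lying flat on the bed (top of bed z 8) between the mould halves; x and y axes along its sides.
- board: Fixed wooden board 130 x 130 mm, 12 mm thick, on the bench to the left or right of the jig; origin at the centre of its underside, axes along its sides. Two pralines lie on its far (+x) half; its near half (x -60..+5) is free.
- other_a_mid (a point): Centre of a praline of the same kind on the board's far half; leave it.
- other_b_mid (a point): Centre of the second praline on the board's far half; leave it.
- bowl_mid (a point): Middle of a white china bowl, 100 mm across, 50 mm tall, standing on the bench on the other side of the jig (point 25 mm above the bench); leave it.
- praline: The praline to be removed; origin at the centre of its underside.
Not all that is in view belongs to the job. What is shaped like the praline but blue or purple is not meant.

How it is judged:
By the outcome, as a careful person would: the job done as asked, in the order asked, and still so for the second after the job is handed in, with the robot touching nothing.
It also fails if it takes over 72 s, if anything falls off the work surface, if the arm or the gripper's body presses on something with over 40 N, if the wrist force passes 120 N, or if a joint passes its speed limit or range.

ROBOT

A 7-joint arm with a two-finger parallel gripper is mounted at the origin on the work surface. World frame = base frame: x ahead of the robot, y to its left, z up, the work surface at z = 0. Lengths are in m, angles in degrees, forces in N, time in s.
With the tool pointing down it reaches from about 0.4 to 0.875 m from the base axis. Payload 19.3 kg.
Tool frame: the origin (TCP) lies at the very end of the fingers, on their centre line; the grasp point (between the pads) lies 19 mm behind it; z points along the fingers, x is the direction in which the jaws open and shut, and the axes are right-handed (so a half turn about z gives the same grasp; the last joint's range is limited). The gripper opens to 85 mm and grips with 20 to 120 N. Pads are 22 mm wide; open, the fingers measure 114 mm over their backs; the gripper's body (76 mm by 85 mm) begins 54 mm behind the grasp point. The pads swing forward as they close: fully open they stand 13 mm farther back than shut.
Start: joints at [65.191, 29.874, -2.08, 91.645, 1.215, 58.505, -6.463], TCP at [0.222, -0.584, 0.231] pointing down, gripper open.
Joint ranges: [-166.77, 166.77], [-17.47, 122.26], [-85.68, 81.53], [9.62, 139.38], [-72.42, 252.41], [9.2, 110.78], [-144.41, 144.41]. Speed limits (degrees/s): [108.29, 108.29, 136.94, 136.94, 172.46, 172.46, 172.46].

INTERFACE

Orientations are given as [roll, pitch, yaw] about the fixed x, y, z axes, in that order (R = Rz(yaw) Ry(pitch) Rx(roll)).
In Python, from rig import sensors, cams, order gives the robot as it stands. The module is installed in compiled form; this text tells all that it offers.
- The arm moves only by the tool drive_tool, never from a script. Its argument "motion" is one flat list of numbers, 7 for each row, row after row: the shift along the tool's x, y, z in mm, then the turn, a rotation vector about the tool's x, y, z in rad, then the closure, from 0 (fully open) to 1 (shut). In form: [dx, dy, dz, wx, wy, wz, gripper, dx, dy, dz, wx, wy, wz, gripper, ...]. A call has 1 to 20 rows; each row shifts and turns the commanded pose from where the row before left it, along the tool's axes as they then stand; what a row does not reach is not made up. A row lasts 1/10 s, in which the tool goes at most 50 mm and 8.59 degrees, less where a joint would pass 70% of its speed; a pose out of reach is approached as far as the arm can. A call is refused whole if a number of a shift passes 50 or a number of a turn 0.15, either way. A call with a gripper value outside its range is refused whole. The fingers move at their own pace and stop on an object; "newtons" is the grip in N (left out, the last holds). Time passes only in rows, so rows that do not move let the fingers close. It gives the time, the measured TCP pose, the force and the opening at its end, in the units of the state.
- sensors.get_state(): the state, without advancing time (a new reading comes with each control period).
- cams.get_image(name): name is "side" or "top"; returns a dict with "image" (420x560x3 uint8, blue, green, red), "range_z" (420x560 float32, m along the optical axis (not along the pixel's ray), 0 where there is no reading), "K" (3x3 intrinsics, pixels), "rvec" (rotation vector, rad) and "tvec" (3), from world to camera coordinates, as OpenCV has them. Camera axes: x right, y down, z forward; pixel columns grow to the right and rows downward; lengths in m; the calibration is good to about 2 mm. A picture is of the moment at which its call begins.
- order.close_job(): hands the job in, once; it reports no verdict.
The state is a dict: "t": time; "q": joint angles; "qd": joint speeds; "tau": joint torques, N m; "eef_pos": TCP position; "tool_rot": TCP orientation; "contact_force": force on the tool from outside, world axes, zero at the start; "ft_torque": the same for the moment, N m; "width": opening from 0.0 (shut) to 1.0 (fully open).
Only numpy, scipy, OpenCV 4.12 (cv2) and the standard library are available. Lean on these libraries where they do the work, as an engineer would, in place of code of your own. Each camera call takes 0.05 s, during which the arm holds its last target. There are 200 camera calls.

## Working session

There is one attempt and no reset: what is moved stays moved. The work goes in short steps, Python scripts to look and compute and a tool call to move; the robot and the scene stay as the last step left them, time stands still between calls to the robot, and variables do not carry over. Pictures are saved under pics/ and viewed, about 8 in all and at most 12, crops included, and the job is handed in when it is done.

Besides the shell and the picture viewer there is one more tool, called after ">>>" by a JSON object that holds its "name" and its "arguments", one argument or row to a line. drive_tool: Moves the arm, as the interface text tells. Its arguments: {"type":"object","properties":{"motion":{"type":"array","items":{"type":"number"}},"newtons":{"type":"number"}},"required":["motion"]}

```bash
mkdir -p pics
cat > h.py <<'E'
import numpy as np, cv2
from rig import sensors, cams, order
def grab(n,save=None):
    d=cams.get_image(n); R=cv2.Rodrigues(np.array(d['rvec'],float))[0]; t=np.array(d['tvec'],float).ravel()
    d['R'],d['t']=R,t
    z=d['range_z']; K=d['K']; v,u=np.mgrid[:z.shape[0],:z.shape[1]]
    c=np.stack([(u-K[0,2])/K[0,0]*z,(v-K[1,2])/K[1,1]*z,z],-1)
    d['P']=(c-t)@R; d['P'][z==0]=np.nan
    if save: cv2.imwrite('pics/'+save,d['image'])
    return d
def proj(d,p):
    return cv2.projectPoints(np.atleast_2d(np.array(p,float)),d['rvec'],d['tvec'],d['K'],None)[0].reshape(-1,2)
E
python3 - <<'E'
from h import *
a=grab('top','top1.png');b=grab('side','side1.png')
for d in(a,b):
    print(-d['R'].T@d['t'],d['K'][0,0])
np.save('P_top.npy',a['P']);np.save('P_side.npy',b['P'])
print(sensors.get_state())
E
```

```text
[0.47853911 0.01174138 1.03226039] 493.8020696310775
[ 0.36234806 -0.60917002  0.65665013] 408.3619817176134
{'t': 0.1, 'q': array([65.19123149, 29.90424414, -2.07918862, 91.66827292,  1.21215897,
       58.50416263, -6.46358084]), 'qd': array([ 0.0137584 , -0.09312345, -0.05844271,  0.04571463,  0.00864553,
        0.08143679, -0.00066119]), 'tau': array([ 4.20889672e-03, -9.28497005e+01,  1.98420592e+00, -3.70539165e+01,
        1.82225159e-02,  5.22474103e-03,  7.13409645e-05]), 'eef_pos': array([ 0.22166684, -0.58407238,  0.230814  ]), 'tool_rot': array([ 1.79997286e+02,  5.46602454e-02, -6.92179196e+01]), 'contact_force': array([-0.33198082, -0.01965677,  0.11934384]), 'ft_torque': array([-0.03338254,  0.00851858, -0.01751224]), 'width': 0.9986220526815115}
```

View pics/top1.png

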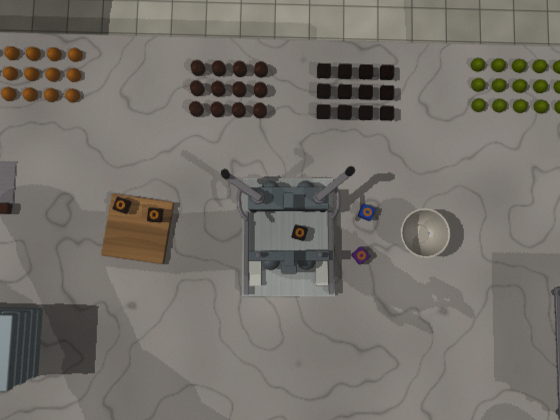

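View pics/side1.png

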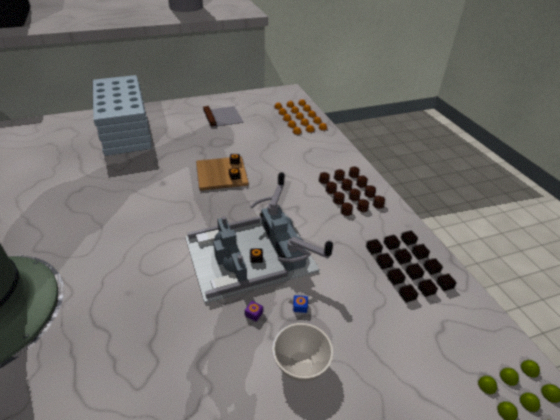

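The top view has +x up and +y left. The jig sits at about (290,237), the board at (138,230) and the bowl at (425,232).

Candidates for the praline to move:
- Dark square on the bed between the halves, (300,232). This fits the description.
- Dark squares on the board, (122,204) and (155,214). These are the ones to leave.
- Blue (367,212) and purple (361,255) on the bench. These are decoys.
- Dark rows at the far end, (320-390,70-112). Not part of the job.

Next I'll fit the poses and confirm the praline in a crop.

```bash
cat > fit.py <<'E'
from h import *
from scipy.optimize import minimize
def model(p,X,Y):
    x0,y0,a,s=p; c,sn=np.cos(a),np.sin(a)
    x=c*(X-x0)+sn*(Y-y0); y=-sn*(X-x0)+c*(Y-y0)
    z=np.zeros_like(x); B=lambda a,b,c,d:(x>a)&(x<b)&(y>c)&(y<d); ay=np.abs(y)
    z[B(-.145,.1,-.095,.095)]=.008
    z[(x>-.14)&(x<.03)&(ay>.082)&(ay<.091)]=.022
    z[(x>s-.07)&(x<s)&(ay>.056)&(ay<.08)]=.02
    z[B(.03,.075,-.08,.08)|B(s-.02,s,-.08,.08)|B(s-.045,s,-.015,.015)]=.053
    return z
def fit(P,p0,rng=(.02,.012,.05,.012)):
    q=P.reshape(-1,3); q=q[np.isfinite(q).all(1)]
    q=q[(np.hypot(q[:,0]-p0[0],q[:,1]-p0[1])<.19)&(q[:,2]<.058)&(q[:,2]>-.02)]
    f=lambda p:np.minimum(np.abs(model(p,q[:,0],q[:,1])-q[:,2]),.015).mean()
    best=None
    for k in range(6):
        S=np.array(p0)+np.random.default_rng(k).uniform(-1,1,(5,4))*rng; S[0]=p0
        r=minimize(f,S[0],method='Nelder-Mead',options=dict(initial_simplex=S,xatol=1e-5,fatol=1e-8,maxiter=800))
        if best is None or r.fun<best.fun: best=r
    return best
def blobs(P,m,minpx=6):
    n,l,st,_=cv2.connectedComponentsWithStats(m.astype(np.uint8))
    return [(st[i,4],st[i,:2]+st[i,2:4]//2,P[l==i]) for i in range(1,n) if st[i,4]>=minpx]
E
python3 - <<'E'
from fit import *
for nm in('top','side'):
    P=np.load(f'P_{nm}.npy')
    if nm=='top': p0=[P[237,290,0],P[237,290,1],0,-.05]; g=P[237,290]; p0[0]+=.0
    r=fit(P,p0); print(nm,r.x,np.degrees(r.x[2]),r.fun)
    if nm=='top': p0=list(r.x)
    for n,c,q in blobs(P,(P[...,2]>.083)&(P[...,2]<.125)&(np.hypot(P[...,0]-p0[0],P[...,1]-p0[1])<.25)):
        print(' knob',n,c,np.median(q,0),q[:,2].max())
P=np.load('P_top.npy'); P2=np.load('P_side.npy')
im=cv2.imread('pics/top1.png')
def rect(q): return cv2.minAreaRect((q[:,:2]*1000).astype(np.float32))
# praline on bed: top z 28
win=np.zeros(P.shape[:2],bool);win[220:246,286:316]=1
q=P[win&(P[...,2]>.023)&(P[...,2]<.033)];print('praline',len(q),rect(q),q.mean(0))
q=P2[(P2[...,2]>.024)&(P2[...,2]<.032)&(np.hypot(P2[...,0]-q[:,0].mean(),P2[...,1]-q[:,1].mean())<.022)];print('praline side',len(q),rect(q),q.mean(0))
win=np.zeros(P.shape[:2],bool);win[180:275,90:190]=1
q=P[win&(P[...,2]>.007)];print('board',rect(q),q[:,2].mean())
for n,c,q in blobs(P,win&(P[...,2]>.025)): print(n,c,rect(q),q[:,2].mean())
crop=np.hstack([cv2.resize(im[150:310,230:390],(560,560),interpolation=cv2.INTER_CUBIC)]);cv2.imwrite('pics/crop1.png',crop)
E
```

```text
top [ 0.5471859  -0.01219411  0.02853967 -0.05237214] 1.635202525711919 0.002259553045636999
 knob 73 [349 171] [ 0.64786611 -0.12660355  0.1061757 ] 0.11159775959256951
 knob 70 [225 174] [0.63676001 0.11028044 0.10708654] 0.11085518841233016
side [ 0.54475382 -0.01314222  0.0295977  -0.05253721] 1.6958233948599484 0.0029288271179622617
 knob 75 [281 178] [0.63432019 0.10618007 0.09966405] 0.10933216713708345
 knob 111 [328 248] [ 0.6442323  -0.13287445  0.10046664] 0.10954026362824619
praline 184 ((532.63134765625, -36.312896728515625), (28.065357208251953, 27.27398109436035), 75.04398345947266) [ 0.53267591 -0.03612506  0.0280829 ]
praline side 142 ((530.0928344726562, -37.21456527709961), (28.529972076416016, 27.850385665893555), 74.73638916015625) [ 0.52980121 -0.03887844  0.02847559]
board ((528.4202880859375, 290.6805419921875), (180.9993133544922, 153.58836364746094), 87.00945281982422) 0.015007663194571207
195 [122 205] ((580.817138671875, 327.6582946777344), (28.50414276123047, 26.88155746459961), 72.9566879272461) 0.032732156767559174
196 [155 214] ((562.173828125, 258.83343505859375), (28.752748489379883, 28.1042537689209), 84.27175903320312) 0.032577775318497856
```

View pics/crop1.png

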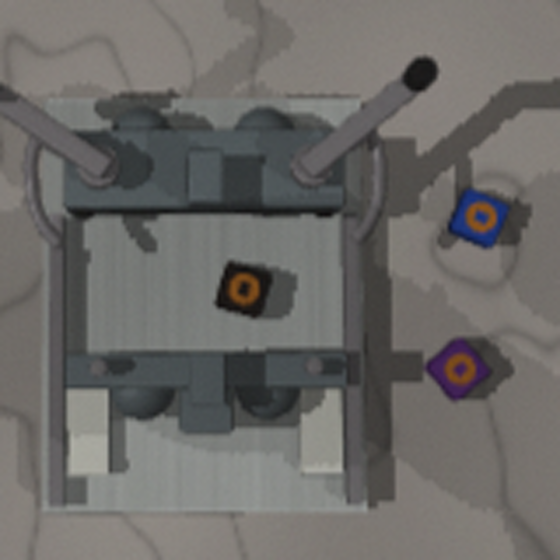

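Picture 3 (the crop) confirms it: the dark praline lies on the bed at full-frame (300,232), with the blue and purple ones outside the jig. I'll move above it now.

>>> {"name": "drive_tool", "arguments": {
  "motion": [0, 0, 0, 0, 0, 0.149, 0.35, 0, 0, 0, 0, 0, 0.149, 0.35, 0, 0, 0, 0, 0, 0.149, 0.35, 0, 0, 0, 0, 0, 0.149, 0.35, -38, -10.7, 0, 0, 0, 0, 0.35, -38, -10.7, 0, 0, 0, 0, 0.35, -38, -10.7, 0, 0, 0, 0, 0.35, -38, -10.7, 0, 0, 0, 0, 0.35, -38, -10.7, 0, 0, 0, 0, 0.35, -38, -10.7, 0, 0, 0, 0, 0.35, -38, -10.7, 0, 0, 0, 0, 0.35, -38, -10.7, 0, 0, 0, 0, 0.35, -38, -10.7, 0, 0, 0, 0, 0.35, -38, -10.7, 0, 0, 0, 0, 0.35, -38, -10.7, 0, 0, 0, 0, 0.35, -38, -10.7, 0, 0, 0, 0, 0.35, -38, -10.7, 0, 0, 0, 0, 0.35, -38, -10.7, 0, 0, 0, 0, 0.35, -38, -10.7, 0, 0, 0, 0, 0.35],
  "newtons": 25
}}

```text
t: 2.0
eef_pos: [0.5101, -0.0653, 0.2312]
tool_rot: [180.0, -0.0, -103.4]
contact_force: [0.9, -0.6, -0.4]
width: 0.651
```

```bash
cat >> h.py <<'E'
def delta(x,y,z,yaw=None):
    "tool-frame shift (mm) to world target, tool pointing down; wz in rad (turn after shift)"
    s=sensors.get_state(); p=s['eef_pos']; a=np.radians(s['tool_rot'][2]); d=(np.array([x,y,z])-p)*1000
    o=[d[0]*np.cos(a)+d[1]*np.sin(a), d[0]*np.sin(a)-d[1]*np.cos(a), -d[2]]
    w=0 if yaw is None else -(np.radians(yaw)-a+np.pi)%(2*np.pi)
    if yaw is not None: w=-((np.radians(yaw)-a+np.pi)%(2*np.pi)-np.pi)
    print('t',s['t'],'pos',p.round(4),'rot',s['tool_rot'].round(2),'F',s['contact_force'].round(1),'w',round(s['width'],3),'q7',s['q'][6].round(1)); print(' shift',np.round(o,1),'wz',round(w,3))
E
python3 - <<'E'
from fit import *
delta(.531,-.0373,.010,75.1-180)
P=np.load('P_top.npy')
m=np.zeros(P.shape[:2],bool);m[185:275,95:182]=1
m&=(P[...,2]>.009)&(P[...,2]<.015)
n,l,st,_=cv2.connectedComponentsWithStats(m.astype(np.uint8)); i=1+st[1:,4].argmax()
g=np.isin(l,i)|((P[...,2]>.026)&(P[...,2]<.04)&(np.arange(560)<182)&(np.arange(560)>95))
g&=P[...,2]>0
q=P[(l==i)];print(st[i],cv2.minAreaRect((q[:,:2]*1000).astype(np.float32)))
P=np.load('P_side.npy'); m=(P[...,2]>.009)&(P[...,2]<.016)&(np.hypot(P[...,0]-.528,P[...,1]-.3)<.12)
n,l,st,_=cv2.connectedComponentsWithStats(m.astype(np.uint8)); i=1+st[1:,4].argmax()
q=P[(l==i)];print(st[i],cv2.minAreaRect((q[:,:2]*1000).astype(np.float32)))
E
```

```text
t 2.0 pos [ 0.5101 -0.0653  0.2312] rot [ 179.98   -0.   -103.37] F [ 0.9 -0.6 -0.4] w 0.651 q7 -104.9
 shift [-32.1 -13.8 221.2] wz 0.027
[ 101  193   73   71 2961] ((534.9522705078125, 297.5836181640625), (130.89581298828125, 129.81369018554688), 82.89212799072266)
[ 196  156   52   33 1143] ((532.2747192382812, 295.3535461425781), (135.66192626953125, 129.74746704101562), 82.85527038574219)
```

>>> {"name": "drive_tool", "arguments": {
  "motion": [0, 0, 30, 0, 0, 0.027, 0.35, 0, 0, 30, 0, 0, 0, 0.35, 0, 0, 0, 0, 0, 0, 0.35, 0, 0, 0, 0, 0, 0, 0.35, 0, 0, 0, 0, 0, 0, 0.35]
}}

```text
t: 2.5
eef_pos: [0.5103, -0.0671, 0.1727]
tool_rot: [-179.9, 0.0, -104.9]
contact_force: [0.6, 0.3, -0.0]
width: 0.65
```

Run:
```python
from fit import *
delta(.531,-.0373,.010,75.1-180)
```

```text
t 2.5 pos [ 0.5103 -0.0671  0.1727] rot [-1.7991e+02  2.0000e-02 -1.0493e+02] F [ 0.6  0.3 -0. ] w 0.65 q7 -106.8
 shift [-34.1 -12.3 162.7] wz -0.001
```

>>> {"name": "drive_tool", "arguments": {
  "motion": [-17, -6, 15, 0, 0, 0, 0.35, -17, -6.3, 15, 0, 0, 0, 0.35, 0, 0, 25, 0, 0, 0, 0.35, 0, 0, 25, 0, 0, 0, 0.35, 0, 0, 25, 0, 0, 0, 0.35, 0, 0, 15, 0, 0, 0, 0.35, 0, 0, 0, 0, 0, 0, 0.35, 0, 0, 0, 0, 0, 0, 0.35, 0, 0, 0, 0, 0, 0, 0.35]
}}

```text
t: 3.4
eef_pos: [0.5312, -0.0373, 0.0527]
tool_rot: [-179.9, 0.0, -104.9]
contact_force: [-0.4, -0.5, 0.6]
width: 0.651
```

Run:
```python
from fit import *
delta(.531,-.0373,.010,75.1-180)
a=grab('side');cv2.imwrite('pics/g1.png',cv2.resize(a['image'][170:310,170:350],(720,560),interpolation=cv2.INTER_CUBIC))
```

```text
t 3.4 pos [ 0.5312 -0.0373  0.0527] rot [-1.7989e+02  3.0000e-02 -1.0493e+02] F [-0.4 -0.5  0.6] w 0.651 q7 -111.7
 shift [ 0.1  0.2 42.7] wz -0.0
```

View pics/g1.png

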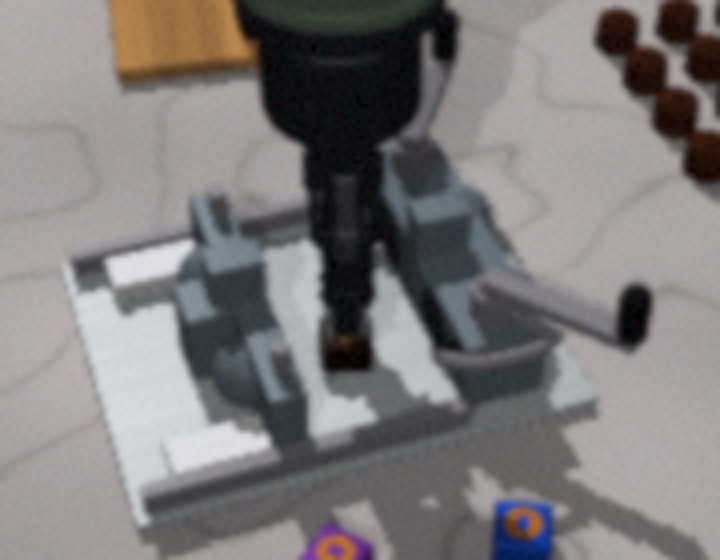

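Picture 4: the gripper is lined up over the praline, which shows at (347,352) in the crop, and both mould halves are clear. I'll descend and grip.

>>> {"name": "drive_tool", "arguments": {
  "motion": [0, 0, 15, 0, 0, 0, 0.35, 0, 0, 15, 0, 0, 0, 0.35, 0, 0, 8, 0, 0, 0, 0.35, 0, 0, 5, 0, 0, 0, 0.35, 0, 0, 0, 0, 0, 0, 0.35, 0, 0, 0, 0, 0, 0, 0.9, 0, 0, 0, 0, 0, 0, 0.9, 0, 0, 0, 0, 0, 0, 0.9, 0, 0, 0, 0, 0, 0, 0.9, 0, 0, 0, 0, 0, 0, 0.9, 0, 0, 0, 0, 0, 0, 0.9],
  "newtons": 25
}}

```text
t: 4.55
eef_pos: [0.5307, -0.0372, 0.0089]
tool_rot: [-180.0, 0.0, -104.9]
contact_force: [-1.9, -0.7, 6.3]
width: 0.321
```

>>> {"name": "drive_tool", "arguments": {
  "motion": [0, 0, -5, 0, 0, 0, 0.9, 0, 0, -10, 0, 0, 0, 0.9, 0, 0, -20, 0, 0, 0, 0.9, 0, 0, -30, 0, 0, 0, 0.9, 0, 0, -30, 0, 0, 0, 0.9, 0, 0, -30, 0, 0, 0, 0.9, 0, 0, -20, 0, 0, 0, 0.9, 0, 0, -10, 0, 0, -0.07, 0.9, 0, 0, 0, 0, 0, -0.067, 0.9, 0, 0, 0, 0, 0, 0, 0.9, 0, 0, 0, 0, 0, 0, 0.9]
}}

```text
t: 5.65
eef_pos: [0.5302, -0.0373, 0.1636]
tool_rot: [-180.0, 0.0, -97.2]
contact_force: [-0.3, 0.3, 0.7]
width: 0.323
```

Run:
```python
from fit import *
delta(.5038,.3002,.017,82.9-180)
```

```text
t 5.65 pos [ 0.5302 -0.0373  0.1636] rot [-179.99    0.    -97.19] F [-0.3  0.3  0.7] w 0.323 q7 -103.8
 shift [-331.5   68.4  146.6] wz -0.001
```

>>> {"name": "drive_tool", "arguments": {
  "motion": [-7, 1.4, 0, 0, 0, 0, 0.9, -14, 2.8, 0, 0, 0, 0, 0.9, -22, 4.5, 0, 0, 0, 0, 0.9, -26, 5.4, 0, 0, 0, 0, 0.9, -26, 5.4, 0, 0, 0, 0, 0.9, -26, 5.4, 0, 0, 0, 0, 0.9, -26, 5.4, 0, 0, 0, 0, 0.9, -26, 5.4, 0, 0, 0, 0, 0.9, -26, 5.4, 0, 0, 0, 0, 0.9, -26, 5.4, 0, 0, 0, 0, 0.9, -26, 5.4, 0, 0, 0, 0, 0.9, -26, 5.4, 0, 0, 0, 0, 0.9, -26, 5.4, 0, 0, 0, 0, 0.9, -20, 4.1, 0, 0, 0, 0, 0.9, -8, 1.6, 0, 0, 0, 0, 0.9, 0, 0, 0, 0, 0, 0, 0.9, 0, 0, 0, 0, 0, 0, 0.9, 0, 0, 0, 0, 0, 0, 0.9]
}}

```text
t: 7.45
eef_pos: [0.5033, 0.2986, 0.1633]
tool_rot: [-180.0, -0.0, -97.1]
contact_force: [-0.3, -0.7, 0.1]
width: 0.319
```

Run:
```python
from fit import *
delta(.5038,.3002,.016,82.9-180)
```

```text
t 7.45 pos [0.5033 0.2986 0.1633] rot [-1.800e+02 -3.000e-02 -9.714e+01] F [-0.3 -0.7  0.1] w 0.319 q7 -138.9
 shift [ -1.7  -0.3 147.3] wz -0.001
```

>>> {"name": "drive_tool", "arguments": {
  "motion": [-1.5, 0, 15, 0, 0, 0, 0.9, 0, 0, 25, 0, 0, 0, 0.9, 0, 0, 25, 0, 0, 0, 0.9, 0, 0, 25, 0, 0, 0, 0.9, 0, 0, 25, 0, 0, 0, 0.9, 0, 0, 15, 0, 0, 0, 0.9, 0, 0, 10, 0, 0, 0, 0.9, 0, 0, 5, 0, 0, 0, 0.9, 0, 0, 3, 0, 0, 0, 0.9, 0, 0, 1, 0, 0, 0, 0.9, 0, 0, 0, 0, 0, 0, 0.9, 0, 0, 0, 0, 0, 0, 0.9]
}}

```text
t: 8.65
eef_pos: [0.5036, 0.3014, 0.0148]
tool_rot: [-180.0, 0.0, -97.1]
contact_force: [-0.2, -0.3, -0.3]
width: 0.32
```

>>> {"name": "drive_tool", "arguments": {
  "motion": [0, 0, 1.2, 0, 0, 0, 0.9, 0, 0, 0.5, 0, 0, 0, 0.9, 0, 0, 0, 0, 0, 0, 0.9, 0, 0, 0, 0, 0, 0, 0.6, 0, 0, 0, 0, 0, 0, 0.45, 0, 0, 0, 0, 0, 0, 0.4, 0, 0, 0, 0, 0, 0, 0.4, 0, 0, -5, 0, 0, 0, 0.4, 0, 0, -15, 0, 0, 0, 0.4, 0, 0, -30, 0, 0, 0, 0.4, 0, 0, -30, 0, 0, 0, 0.4, 0, 0, -30, 0, 0, 0, 0.4, 0, 0, -20, 0, 0, 0, 0.4, 0, 0, 0, 0, 0, 0, 0.4, 0, 0, 0, 0, 0, 0, 0.4]
}}

```text
t: 10.15
eef_pos: [0.5034, 0.3012, 0.1436]
tool_rot: [-179.9, 0.0, -97.1]
contact_force: [-0.1, 0.6, 0.7]
width: 0.6
```

Run:
```python
from fit import *
a=grab('side','side2.png'); delta(.44,0,.16)
b=a['image'][130:220,170:280];cv2.imwrite('pics/c2.png',cv2.resize(b,(660,540),interpolation=cv2.INTER_CUBIC))
```

```text
t 10.2 pos [0.5031 0.3011 0.1428] rot [-180.     -0.    -97.06] F [-0.2 -0.6 -0.6] w 0.601 q7 -138.7
 shift [306.6  25.6 -17.2] wz 0
```

View pics/c2.png

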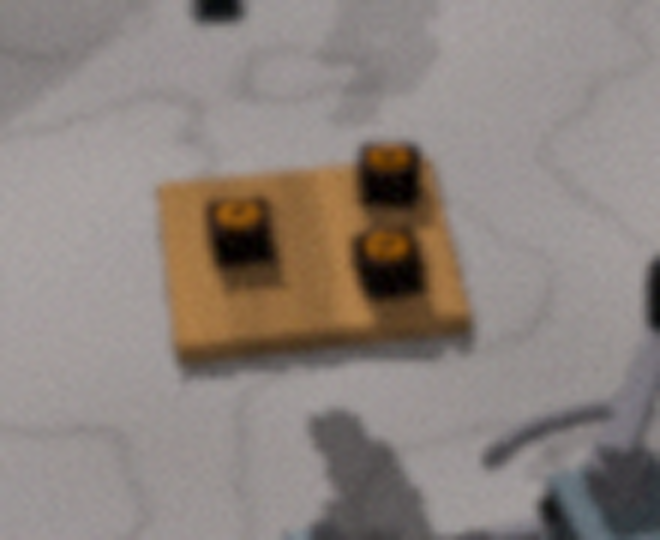

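Picture 5: the praline stands upright on the near half of the board at (240,232) in the crop, and the other two are undisturbed. Next I'll go behind the loose half with the fingers shut.

>>> {"name": "drive_tool", "arguments": {
  "motion": [0, 0, 0, 0, 0, -0.077, 1, 0, 0, 0, 0, 0, -0.076, 1, 10, 3, 0, 0, 0, 0, 1, 20, 6, 0, 0, 0, 0, 1, 25, 7.2, 0, 0, 0, 0, 1, 25, 7.2, 0, 0, 0, 0, 1, 25, 7.2, 0, 0, 0, 0, 1, 25, 7.2, 0, 0, 0, 0, 1, 25, 7.2, 0, 0, 0, 0, 1, 25, 7.2, 0, 0, 0, 0, 1, 25, 7.2, 0, 0, 0, 0, 1, 25, 7.2, 0, 0, 0, 0, 1, 25, 7.2, 0, 0, 0, 0, 1, 25, 7.2, 0, 0, 0, 0, 1, 20, 6, 0, 0, 0, 0, 1, 15, 4.4, 0, 0, 0, 0, 1, 0, 0, 0, 0, 0, 0, 1, 0, 0, 0, 0, 0, 0, 1]
}}

```text
t: 12.0
eef_pos: [0.421, -0.0164, 0.1425]
tool_rot: [180.0, 0.0, -88.4]
contact_force: [0.2, 0.2, 0.9]
width: 0.002
```

Run:
```python
from fit import *
delta(.421,-.0163,.022,-88.3)
```

```text
t 12.0 pos [ 0.421  -0.0164  0.1425] rot [ 1.7998e+02  1.0000e-02 -8.8430e+01] F [0.2 0.2 0.9] w 0.002 q7 -99.9
 shift [-1.000e-01  0.000e+00  1.205e+02] wz -0.002
```

>>> {"name": "drive_tool", "arguments": {
  "motion": [0, 0, 15, 0, 0, 0, 1, 0, 0, 25, 0, 0, 0, 1, 0, 0, 25, 0, 0, 0, 1, 0, 0, 25, 0, 0, 0, 1, 0, 0, 20, 0, 0, 0, 1, 0, 0, 10, 0, 0, 0, 1, 0, 0, 0, 0, 0, 0, 1, 0, 0, 0, 0, 0, 0, 1, 0, -5, 0, 0, 0, 0, 1, 0, -5, 0, 0, 0, 0, 1, 0, -5, 0, 0, 0, 0, 1, 0, -5, 0, 0, 0, 0, 1, 0, -5, 0, 0, 0, 0, 1, 0, -5, 0, 0, 0, 0, 1, 0, 0, 0, 0, 0, 0, 1]
}}

```text
t: 13.5
eef_pos: [0.4522, -0.0154, 0.0226]
tool_rot: [-180.0, 0.0, -88.3]
contact_force: [0.5, -0.2, -0.4]
width: -0.0
```

>>> {"name": "drive_tool", "arguments": {
  "motion": [0, -6, 0, 0, 0, 0, 1, 0, -6, 0, 0, 0, 0, 1, 0, -6, 0, 0, 0, 0, 1, 0, -6, 0, 0, 0, 0, 1, 0, -6, 0, 0, 0, 0, 1, 0, -6, 0, 0, 0, 0, 1, 0, -6, 0, 0, 0, 0, 1, 0, -6, 0, 0, 0, 0, 1, 0, 0, 0, 0, 0, 0, 1]
}}

```text
t: 14.4
eef_pos: [0.5004, -0.0139, 0.0227]
tool_rot: [-179.9, 0.0, -88.3]
contact_force: [-0.0, -0.3, 0.1]
width: -0.001
```

Run:
```python
from fit import *
delta(.520,-.0135,.022,-88.3)
for n in('top','side'):
    a=grab(n); r=fit(a['P'],[.546,-.0127,.029,0.],(.004,.004,.01,.02)); print(n,r.x.round(4),r.fun)
```

```text
t 14.4 pos [ 0.5004 -0.0139  0.0227] rot [-1.7994e+02  1.0000e-02 -8.8300e+01] F [-0.  -0.3  0.1] w -0.001 q7 -102.4
 shift [  0.2 -19.6   0.7] wz 0.0
top [ 0.549  -0.0116  0.0309  0.046 ] 0.0021210672318057134
side [ 0.5447 -0.0131  0.0309  0.0108] 0.0028516820786811956
```

>>> {"name": "drive_tool", "arguments": {
  "motion": [0, -4, 0, 0, 0, 0, 1, 0, -4, 0, 0, 0, 0, 1, 0, -4, 0, 0, 0, 0, 1, 0, -3, 0, 0, 0, 0, 1, 0, 0, 0, 0, 0, 0, 1]
}}

```text
t: 15.0
eef_pos: [0.5148, -0.0135, 0.0226]
tool_rot: [-180.0, 0.0, -88.3]
contact_force: [-0.5, 0.0, 0.0]
width: -0.001
```

>>> {"name": "drive_tool", "arguments": {
  "motion": [0, -1, 0, 0, 0, 0, 1, 0, -1, 0, 0, 0, 0, 1, 0, 0, 0, 0, 0, 0, 1]
}}

```text
t: 15.3
eef_pos: [0.5154, -0.0136, 0.0225]
tool_rot: [179.9, -0.0, -88.3]
contact_force: [-4.8, 0.5, 2.0]
width: 0.001
```

>>> {"name": "drive_tool", "arguments": {
  "motion": [0, -1, 0, 0, 0, 0, 1, 0, 0, 0, 0, 0, 0, 1]
}}

```text
t: 15.5
eef_pos: [0.5162, -0.0136, 0.0224]
tool_rot: [179.9, -0.0, -88.3]
contact_force: [-6.6, 0.3, 2.2]
width: 0.001
```

>>> {"name": "drive_tool", "arguments": {
  "motion": [0, -1, 0, 0, 0, 0, 1, 0, 0, 0, 0, 0, 0, 1]
}}

```text
t: 15.7
eef_pos: [0.5171, -0.0136, 0.0224]
tool_rot: [179.9, -0.0, -88.3]
contact_force: [-7.4, 0.1, 2.9]
width: 0.0
```

>>> {"name": "drive_tool", "arguments": {
  "motion": [0, -1.5, 0, 0, 0, 0, 1, 0, 0, 0, 0, 0, 0, 1]
}}

```text
t: 15.9
eef_pos: [0.5185, -0.0136, 0.0224]
tool_rot: [179.9, -0.0, -88.3]
contact_force: [-7.0, -0.0, 3.7]
width: -0.0
```

>>> {"name": "drive_tool", "arguments": {
  "motion": [0, -1.5, 0, 0, 0, 0, 1, 0, 0, 0, 0, 0, 0, 1]
}}

```text
t: 16.1
eef_pos: [0.5197, -0.0136, 0.0223]
tool_rot: [179.8, -0.0, -88.3]
contact_force: [-8.6, -0.7, 4.1]
width: 0.001
```

>>> {"name": "drive_tool", "arguments": {
  "motion": [0, -1.5, 0, 0, 0, 0, 1, 0, 0, 0, 0, 0, 0, 1]
}}

```text
t: 16.3
eef_pos: [0.52, -0.0136, 0.0221]
tool_rot: [179.7, -0.0, -88.3]
contact_force: [-14.1, 0.0, 6.4]
width: -0.001
```

>>> {"name": "drive_tool", "arguments": {
  "motion": [0, -1.5, 0, 0, 0, 0, 1, 0, 0, 0, 0, 0, 0, 1]
}}

```text
t: 16.5
eef_pos: [0.5201, -0.0137, 0.0218]
tool_rot: [179.5, -0.0, -88.3]
contact_force: [-22.6, 0.9, 9.7]
width: 0.004
```

>>> {"name": "drive_tool", "arguments": {
  "motion": [0, 2, 0, 0, 0, 0, 1, 0, 2, 0, 0, 0, 0, 1, 0, 2, 0, 0, 0, 0, 1, 0, 3, 0, 0, 0, 0, 1, 0, 5, 0, 0, 0, 0, 1, 0, 10, 0, 0, 0, 0, 1, 0, 0, -20, 0, 0, 0, 0.53, 0, 0, -30, 0, 0, 0, 0.53, 0, 0, -30, 0, 0, -0.138, 0.53, 0, 0, -30, 0, 0, -0.138, 0.53, 0, 0, -30, 0, 0, -0.138, 0.53, 0, 0, -20, 0, 0, -0.138, 0.53, 0, 0, 0, 0, 0, -0.138, 0.53, 0, 0, 0, 0, 0, -0.138, 0.53, 0, 0, 0, 0, 0, -0.138, 0.53, 0, 0, 0, 0, 0, 0, 0.53, 0, 0, 0, 0, 0, 0, 0.53]
}}

```text
t: 18.2
eef_pos: [0.5, -0.0142, 0.1826]
tool_rot: [-180.0, -0.0, -33.2]
contact_force: [-0.0, -0.1, -0.7]
width: 0.469
```

Run:
```python
from fit import *
delta(.636,.110,.084,-33)
a=grab('side','side3.png'); r=fit(a['P'],[.5447,-.0131,.030,.025],(.003,.003,.01,.01)); print(r.x.round(4),r.fun)
P=a['P']
for n,c,q in blobs(P,(P[...,2]>.083)&(P[...,2]<.125)&(np.hypot(P[...,0]-.59,P[...,1]+.01)<.25)): print(' knob',n,c,np.median(q,0))
cv2.imwrite('pics/s3.png',cv2.resize(a['image'][150:310,170:370],(750,600),interpolation=cv2.INTER_CUBIC))
```

```text
t 18.2 pos [ 0.5    -0.0142  0.1826] rot [-180.    -0.   -33.2] F [-0.  -0.1 -0.7] w 0.469 q7 -51.3
 shift [  45.8 -178.4   98.6] wz -0.004
[ 0.5446 -0.013   0.0253  0.0249] 0.0025866194723885077
 knob 75 [281 178] [0.63438917 0.10634405 0.10002893]
 knob 111 [328 248] [ 0.64487495 -0.1334678   0.10092729]
```

View pics/s3.png

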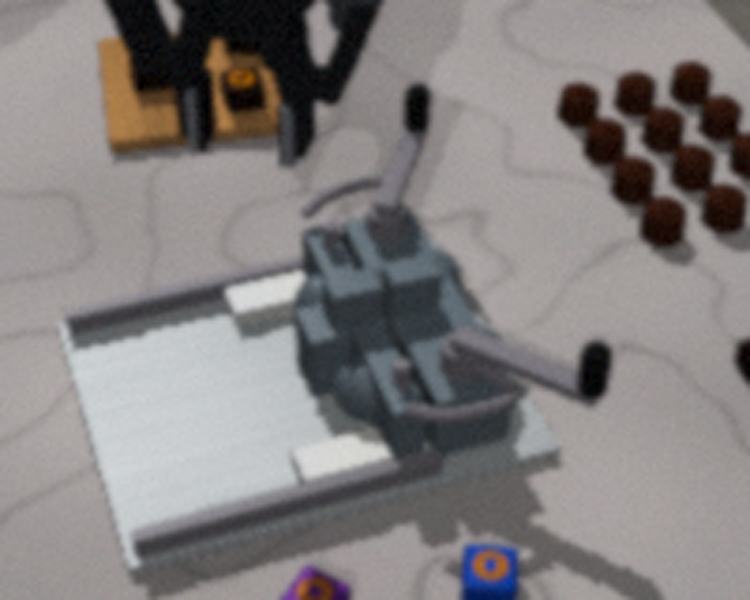

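Picture 6: the loose half is up against the spring pads with the seam about 5 mm open, inside the tongues' 8 mm reach. The levers are unmoved, with the left knob at (417,105) and the right at (595,370) in the crop. I'll move over the left knob.

>>> {"name": "drive_tool", "arguments": {
  "motion": [3, -10, 0, 0, 0, 0, 0.53, 5, -20, 0, 0, 0, 0, 0.53, 6, -24, 0, 0, 0, 0, 0.53, 6, -24, 0, 0, 0, 0, 0.53, 6, -24, 0, 0, 0, 0, 0.53, 6, -24, 0, 0, 0, 0, 0.53, 6, -24, 0, 0, 0, 0, 0.53, 5, -18, 0, 0, 0, 0, 0.53, 2.8, -10.4, 0, 0, 0, 0, 0.53, 0, 0, 15, 0, 0, 0, 0.53, 0, 0, 20, 0, 0, 0, 0.53, 0, 0, 15, 0, 0, 0, 0.53, 0, 0, 10, 0, 0, 0, 0.53, 0, 0, 0, 0, 0, 0, 0.53, 0, 0, 0, 0, 0, 0, 0.53]
}}

```text
t: 19.75
eef_pos: [0.6359, 0.1107, 0.1229]
tool_rot: [-180.0, -0.0, -33.0]
contact_force: [-0.1, -0.5, 0.3]
width: 0.472
```

Run:
```python
from fit import *
delta(.636,.110,.084,-33)
a=grab('side','side4.png')
cv2.imwrite('pics/s4.png',cv2.resize(a['image'][130:230,220:345],(750,600),interpolation=cv2.INTER_CUBIC))
```

```text
t 19.75 pos [0.6359 0.1107 0.1229] rot [-1.7999e+02 -1.0000e-02 -3.2960e+01] F [-0.1 -0.5  0.3] w 0.472 q7 -62.8
 shift [ 0.5  0.5 38.9] wz 0.001
```

View pics/s4.png

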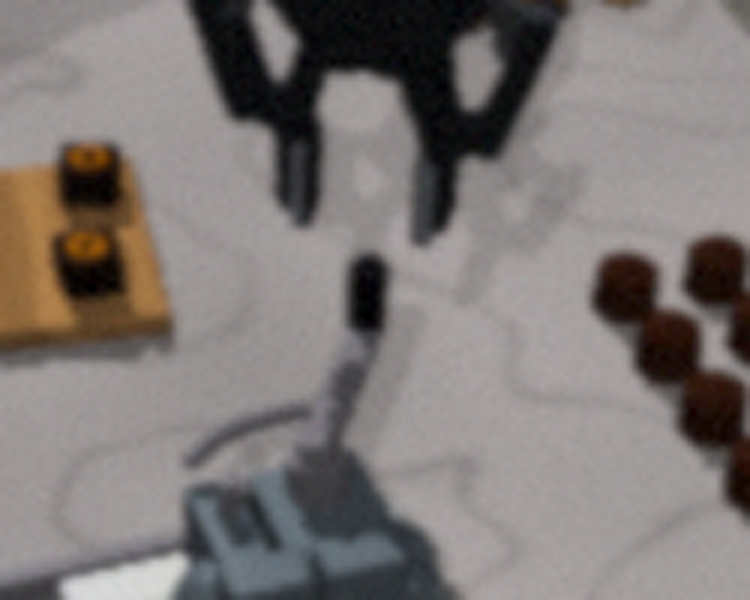

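Picture 7: the open fork straddles the left knob, which is at (367,290) with the fingers at (300,180) and (430,190). I'll go down and swing it.

>>> {"name": "drive_tool", "arguments": {
  "motion": [0, 0, 15, 0, 0, 0, 0.53, 0, 0, 15, 0, 0, 0, 0.53, 0, 0, 8, 0, 0, 0, 0.53, 0, 0, 0, 0, 0, 0, 0.53, -7.5, 0.4, 0, 0, 0, -0.1, 0.53, -7.5, 0.4, 0, 0, 0, -0.1, 0.53, -7.5, 0.4, 0, 0, 0, -0.1, 0.53, 0, 0, 0, 0, 0, 0, 0.53]
}}

```text
t: 20.6
eef_pos: [0.6148, 0.1203, 0.0849]
tool_rot: [-180.0, 0.0, -15.6]
contact_force: [0.7, -0.8, -1.1]
width: 0.473
```

>>> {"name": "drive_tool", "arguments": {
  "motion": [-7.5, 0.4, 0, 0, 0, -0.1, 0.53, -7.5, 0.4, 0, 0, 0, -0.1, 0.53, -7.5, 0.4, 0, 0, 0, -0.1, 0.53, -7.5, 0.4, 0, 0, 0, -0.1, 0.53, -7.5, 0.4, 0, 0, 0, -0.1, 0.53, 0, 0, 0, 0, 0, 0, 0.53]
}}

```text
t: 21.2
eef_pos: [0.578, 0.1204, 0.0847]
tool_rot: [180.0, 0.0, 12.8]
contact_force: [1.1, 0.7, -0.4]
width: 0.467
```

>>> {"name": "drive_tool", "arguments": {
  "motion": [-7.5, 0.4, 0, 0, 0, -0.1, 0.53, -7.5, 0.4, 0, 0, 0, -0.1, 0.53, -7.5, 0.4, 0, 0, 0, -0.1, 0.53, -7.5, 0.4, 0, 0, 0, -0.1, 0.53, -7.5, 0.4, 0, 0, 0, -0.1, 0.53, 0, 0, 0, 0, 0, 0, 0.53]
}}

```text
t: 21.8
eef_pos: [0.5452, 0.103, 0.0846]
tool_rot: [-180.0, 0.0, 41.3]
contact_force: [-0.3, -0.2, -0.1]
width: 0.47
```

Run:
```python
from fit import *
s=sensors.get_state(); p=s['eef_pos'][:2]-[.5962,.0488]; print(np.hypot(*p),np.degrees(np.arctan2(p[1],p[0])))
delta(.6,.1,.084)
```

```text
0.07436988200969397 133.24830560881622
t 21.8 pos [0.5452 0.103  0.0846] rot [-1.800e+02  2.000e-02  4.133e+01] F [-0.3 -0.2 -0.1] w 0.47 q7 -6.8
 shift [39.2 38.4  0.6] wz 0
```

>>> {"name": "drive_tool", "arguments": {
  "motion": [-7.5, 0.4, 0, 0, 0, -0.1, 0.53, -7.5, 0.4, 0, 0, 0, -0.1, 0.53, -3.7, 0.1, 0, 0, 0, -0.05, 0.53, 0, 0, 0, 0, 0, 0, 0.53]
}}

```text
t: 22.2
eef_pos: [0.5332, 0.0894, 0.0846]
tool_rot: [-180.0, 0.0, 55.5]
contact_force: [-0.0, -0.3, -0.4]
width: 0.472
```

>>> {"name": "drive_tool", "arguments": {
  "motion": [-3.7, 0.1, 0, 0, 0, -0.05, 0.53, -3.7, 0.1, 0, 0, 0, -0.05, 0.53, 0, 0, 0, 0, 0, 0, 0.53]
}}

```text
t: 22.5
eef_pos: [0.5293, 0.0832, 0.0846]
tool_rot: [-180.0, 0.0, 61.3]
contact_force: [-0.7, 0.3, -0.6]
width: 0.472
```

>>> {"name": "drive_tool", "arguments": {
  "motion": [-3.7, 0.1, 0, 0, 0, -0.05, 0.53, 0, 0, 0, 0, 0, 0, 0.53]
}}

```text
t: 22.7
eef_pos: [0.5274, 0.0799, 0.0845]
tool_rot: [-180.0, 0.0, 64.2]
contact_force: [-0.0, -0.4, 0.7]
width: 0.47
```

Run:
```python
from fit import *
s=sensors.get_state(); p=s['eef_pos'][:2]-[.5962,.0488]; print(np.hypot(*p),np.degrees(np.arctan2(p[1],p[0])))
delta(.6,.1,.084)
a=grab('side','side5.png')
cv2.imwrite('pics/s5.png',cv2.resize(a['image'][150:310,170:370],(750,600),interpolation=cv2.INTER_CUBIC))
```

```text
0.07547025994860072 155.6607401951693
t 22.7 pos [0.5274 0.0799 0.0845] rot [-1.7999e+02  2.0000e-02  6.4230e+01] F [-0.  -0.4  0.7] w 0.47 q7 13.6
 shift [49.6 56.6  0.5] wz 0
```

View pics/s5.png

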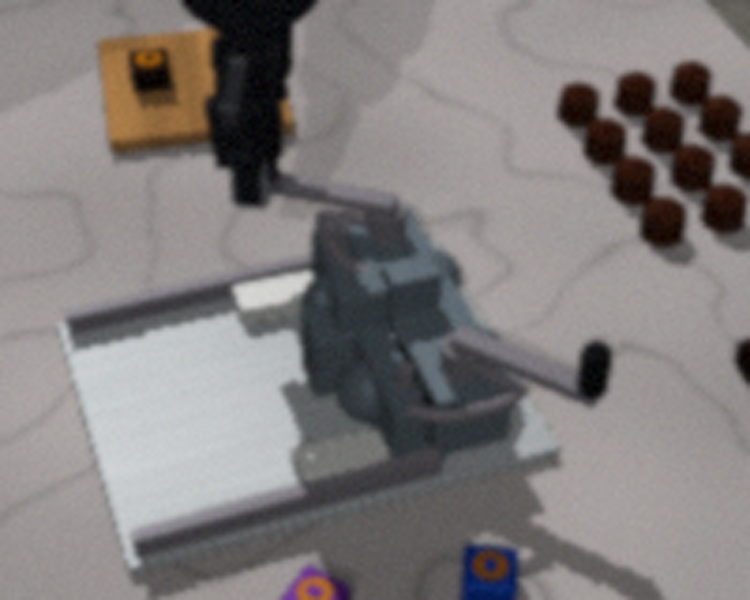

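Picture 8: the left lever is following (knob in the fork at (265,185)), and the left side of the seam has closed. I'll keep going until the stop shows in the force.

>>> {"name": "drive_tool", "arguments": {
  "motion": [-3.7, 0.1, 0, 0, 0, -0.05, 0.53, 0, 0, 0, 0, 0, 0, 0.53]
}}

```text
t: 22.95
eef_pos: [0.5258, 0.0766, 0.0845]
tool_rot: [-180.0, 0.0, 67.2]
contact_force: [-0.7, 0.1, -0.2]
width: 0.474
```

>>> {"name": "drive_tool", "arguments": {
  "motion": [-3, 0.1, 0, 0, 0, -0.03, 0.53, 0, 0, 0, 0, 0, 0, 0.53]
}}

```text
t: 23.15
eef_pos: [0.5247, 0.0736, 0.0846]
tool_rot: [-180.0, 0.0, 69.0]
contact_force: [0.2, -0.1, 0.1]
width: 0.467
```

>>> {"name": "drive_tool", "arguments": {
  "motion": [-3, 0.1, 0, 0, 0, 0, 0.53, 0, 0, 0, 0, 0, 0, 0.53]
}}

```text
t: 23.35
eef_pos: [0.524, 0.0719, 0.0848]
tool_rot: [180.0, -0.1, 69.0]
contact_force: [1.8, 6.9, -2.5]
width: 0.469
```

>>> {"name": "drive_tool", "arguments": {
  "motion": [-2, 0, 0, 0, 0, 0, 0.53, 0, 0, 0, 0, 0, 0, 0.53]
}}

```text
t: 23.55
eef_pos: [0.524, 0.0717, 0.085]
tool_rot: [180.0, -0.3, 69.1]
contact_force: [6.2, 15.6, -6.4]
width: 0.472
```

>>> {"name": "drive_tool", "arguments": {
  "motion": [-1.5, 0, 0, 0, 0, 0, 0.53, 0, 0, 0, 0, 0, 0, 0.53]
}}

```text
t: 23.75
eef_pos: [0.5239, 0.0715, 0.0852]
tool_rot: [179.9, -0.4, 69.1]
contact_force: [10.0, 21.0, -7.8]
width: 0.47
```

Run:
```python
from fit import *
s=sensors.get_state(); a=np.radians(s['tool_rot'][2]); k=s['eef_pos'][:2]+np.array([np.cos(a),np.sin(a)])*.012
p=k-[.5962,.0488]; print('knob est',k,np.hypot(*p),np.degrees(np.arctan2(p[1],p[0]))-1.66)
delta(.6,.1,.084)
```

```text
knob est [0.52818528 0.08267238] 0.07598249876875274 151.86598597905203
t 23.75 pos [0.5239 0.0715 0.0852] rot [179.93  -0.42  69.12] F [10.  21.  -7.8] w 0.47 q7 18.5
 shift [53.8 60.9  1.2] wz 0
```

>>> {"name": "drive_tool", "arguments": {
  "motion": [6, 0, 0, 0, 0, 0, 0.53, 9, 0, 0, 0, 0, 0, 0.53, 0, 0, 0, 0, 0, 0, 0.53, 0, 0, -15, 0, 0, 0, 0.53, 0, 0, -20, 0, 0, 0, 0.53, 0, 0, -30, 0, 0, 0, 0.53, 0, 0, -30, 0, 0, 0.127, 0.53, 0, 0, -10, 0, 0, 0.127, 0.53, 0, 0, 0, 0, 0, 0.127, 0.53, 0, 0, 0, 0, 0, 0.127, 0.53, 0, 0, 0, 0, 0, 0, 0.53, 0, 0, 0, 0, 0, 0, 0.53]
}}

```text
t: 24.95
eef_pos: [0.5278, 0.0816, 0.1902]
tool_rot: [180.0, -0.0, 40.2]
contact_force: [0.6, 0.1, -0.1]
width: 0.467
```

Run:
```python
from fit import *
delta(.6465,-.127,.084,40)
a=grab('side','side6.png');P=a['P']
r=fit(a['P'],[.5447,-.0131,.030,.028],(.003,.003,.01,.01)); print(r.x.round(4),r.fun)
for n,c,q in blobs(P,(P[...,2]>.083)&(P[...,2]<.115)&(np.hypot(P[...,0]-.57,P[...,1]+.01)<.2)): print(' knob',n,c,np.median(q,0))
```

```text
t 24.95 pos [0.5278 0.0816 0.1902] rot [ 1.7997e+02 -1.0000e-02  4.0150e+01] F [ 0.6  0.1 -0.1] w 0.467 q7 0.2
 shift [-43.8 236.  106.2] wz 0.003
[ 0.5448 -0.0136  0.0244  0.0253] 0.0026381436587782367
 knob 81 [239 193] [0.52752892 0.07913221 0.099734  ]
 knob 110 [328 248] [ 0.64449635 -0.13317675  0.10097567]
```

>>> {"name": "drive_tool", "arguments": {
  "motion": [-2, 10, 0, 0, 0, 0, 0.53, -4, 20, 0, 0, 0, 0, 0.53, -4.5, 24, 0, 0, 0, 0, 0.53, -4.5, 24, 0, 0, 0, 0, 0.53, -4.5, 24, 0, 0, 0, 0, 0.53, -4.5, 24, 0, 0, 0, 0, 0.53, -4.5, 24, 0, 0, 0, 0, 0.53, -4.5, 24, 0, 0, 0, 0, 0.53, -4.5, 24, 0, 0, 0, 0, 0.53, -3.5, 20, 0, 0, 0, 0, 0.53, -2.8, 18, 0, 0, 0, 0, 0.53, 0, 0, 20, 0, 0, 0, 0.53, 0, 0, 25, 0, 0, 0, 0.53, 0, 0, 15, 0, 0, 0, 0.53, 0, 0, 5, 0, 0, 0, 0.53, 0, 0, 0, 0, 0, 0, 0.53, 0, 0, 0, 0, 0, 0, 0.53]
}}

```text
t: 26.7
eef_pos: [0.6462, -0.1274, 0.1255]
tool_rot: [180.0, -0.0, 40.0]
contact_force: [-0.1, 0.8, 0.1]
width: 0.474
```

Run:
```python
from fit import *
delta(.6465,-.127,.084,40)
a=grab('side','side7.png')
cv2.imwrite('pics/s7.png',cv2.resize(a['image'][180:300,250:400],(750,600),interpolation=cv2.INTER_CUBIC))
```

```text
t 26.7 pos [ 0.6462 -0.1274  0.1255] rot [ 1.7996e+02 -4.0000e-02  3.9950e+01] F [-0.1  0.8  0.1] w 0.474 q7 20.8
 shift [ 0.5 -0.1 41.5] wz -0.001
```

View pics/s7.png

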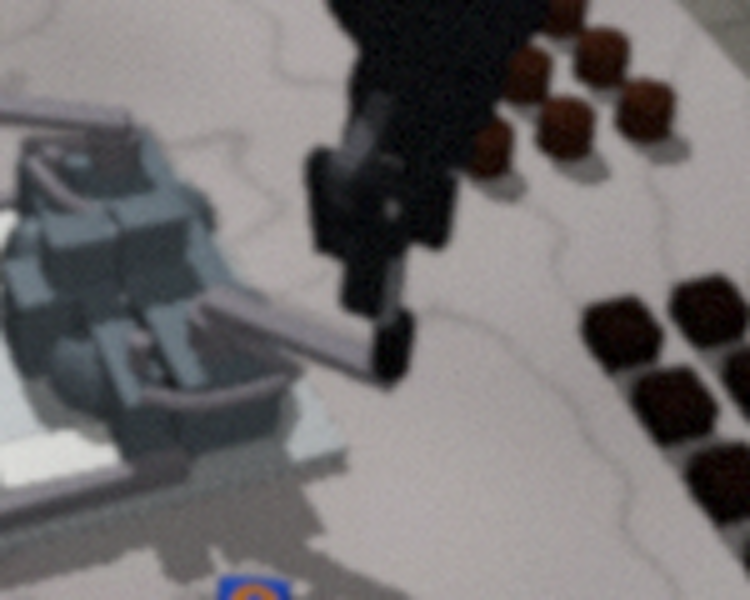

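Picture 9: the fork is above the right knob at (393,345). The left lever is locked over, and the right side of the seam is still open a few mm. I'll descend and swing the right lever.

>>> {"name": "drive_tool", "arguments": {
  "motion": [0, 0, 10, 0, 0, 0, 0.53, 0, 0, 8, 0, 0, 0, 0.53, 0, 0, 8, 0, 0, 0, 0.53, 0, 0, 0, 0, 0, 0, 0.53]
}}

```text
t: 27.15
eef_pos: [0.6451, -0.1273, 0.0971]
tool_rot: [-179.9, 0.1, 39.9]
contact_force: [-0.1, 0.2, 0.4]
width: 0.471
```

>>> {"name": "drive_tool", "arguments": {
  "motion": [0, 0, 10, 0, 0, 0, 0.53, 0, 0, 5, 0, 0, 0, 0.53, -7.5, -0.4, 0, 0, 0, 0.1, 0.53, -7.5, -0.4, 0, 0, 0, 0.1, 0.53, -7.5, -0.4, 0, 0, 0, 0.1, 0.53, -7.5, -0.4, 0, 0, 0, 0.1, 0.53, -7.5, -0.4, 0, 0, 0, 0.1, 0.53, 0, 0, 0, 0, 0, 0, 0.53]
}}

```text
t: 27.95
eef_pos: [0.6116, -0.1437, 0.0835]
tool_rot: [180.0, 0.0, 11.2]
contact_force: [0.4, -0.1, 0.7]
width: 0.47
```

>>> {"name": "drive_tool", "arguments": {
  "motion": [-7.5, -0.4, 0, 0, 0, 0.1, 0.53, -7.5, -0.4, 0, 0, 0, 0.1, 0.53, -7.5, -0.4, 0, 0, 0, 0.1, 0.53, -7.5, -0.4, 0, 0, 0, 0.1, 0.53, -7.5, -0.4, 0, 0, 0, 0.1, 0.53, 0, 0, 0, 0, 0, 0, 0.53]
}}

```text
t: 28.55
eef_pos: [0.5748, -0.1409, 0.0836]
tool_rot: [180.0, 0.0, -17.3]
contact_force: [1.1, -0.1, 0.3]
width: 0.47
```

>>> {"name": "drive_tool", "arguments": {
  "motion": [-7.5, -0.4, 0, 0, 0, 0.1, 0.53, -7.5, -0.4, 0, 0, 0, 0.1, 0.53, -7.5, -0.4, 0, 0, 0, 0.1, 0.53, -7.5, -0.4, 0, 0, 0, 0.1, 0.53, -7.5, -0.4, 0, 0, 0, 0.1, 0.53, 0, 0, 0, 0, 0, 0, 0.53]
}}

```text
t: 29.15
eef_pos: [0.5437, -0.1208, 0.0836]
tool_rot: [180.0, 0.0, -45.8]
contact_force: [-0.2, 0.8, 0.0]
width: 0.47
```

Run:
```python
from fit import *
s=sensors.get_state(); p=s['eef_pos'][:2]-[.5997,-.0712]; print(np.hypot(*p),np.degrees(np.arctan2(p[1],p[0])))
delta(.6,.1,.084)
```

```text
0.07483048744450481 -138.4600207216575
t 29.15 pos [ 0.5437 -0.1208  0.0836] rot [ 1.7999e+02  1.0000e-02 -4.5770e+01] F [-0.2  0.8  0. ] w 0.47 q7 -54.9
 shift [-119.  -194.4   -0.4] wz 0
```

>>> {"name": "drive_tool", "arguments": {
  "motion": [-7.5, -0.4, 0, 0, 0, 0.1, 0.53, -7.5, -0.4, 0, 0, 0, 0.1, 0.53, -3.7, -0.1, 0, 0, 0, 0.05, 0.53, -3, -0.1, 0, 0, 0, 0.03, 0.53, 0, 0, 0, 0, 0, 0, 0.53]
}}

```text
t: 29.65
eef_pos: [0.5311, -0.1037, 0.0835]
tool_rot: [180.0, 0.0, -61.8]
contact_force: [0.5, -0.4, 0.3]
width: 0.466
```

>>> {"name": "drive_tool", "arguments": {
  "motion": [-3, -0.1, 0, 0, 0, 0.02, 0.53, 0, 0, 0, 0, 0, 0, 0.53]
}}

```text
t: 29.85
eef_pos: [0.5296, -0.1011, 0.0835]
tool_rot: [180.0, 0.0, -63.1]
contact_force: [0.4, 0.3, 0.6]
width: 0.467
```

>>> {"name": "drive_tool", "arguments": {
  "motion": [-2, 0, 0, 0, 0, 0, 0.53, 0, 0, 0, 0, 0, 0, 0.53]
}}

```text
t: 30.05
eef_pos: [0.5294, -0.1008, 0.0837]
tool_rot: [-180.0, -0.1, -63.2]
contact_force: [5.0, -7.3, -4.3]
width: 0.466
```

>>> {"name": "drive_tool", "arguments": {
  "motion": [-2, 0, 0, 0, 0, 0, 0.53, 0, 0, 0, 0, 0, 0, 0.53]
}}

```text
t: 30.25
eef_pos: [0.5293, -0.1006, 0.0839]
tool_rot: [-179.9, -0.2, -63.3]
contact_force: [11.1, -16.9, -6.8]
width: 0.468
```

>>> {"name": "drive_tool", "arguments": {
  "motion": [-1, 0, 0, 0, 0, 0, 0.53, 0, 0, 0, 0, 0, 0, 0.53, 6, 0, 0, 0, 0, 0, 0.53, 8, 0, 0, 0, 0, 0, 0.53, 0, 0, 0, 0, 0, 0, 0.53, 0, 0, -15, 0, 0, 0, 0.53, 0, 0, -20, 0, 0, 0, 0.53, 0, 0, -30, 0, 0, 0, 0.53, 0, 0, -40, 0, 0, 0, 0.53, 0, 0, -40, 0, 0, 0, 0.53, 0, 0, -30, 0, 0, 0, 0.53, 0, 0, 0, 0, 0, 0, 0.53, 0, 0, 0, 0, 0, 0, 0.53]
}}

```text
t: 31.55
eef_pos: [0.5336, -0.1091, 0.2587]
tool_rot: [-180.0, -0.0, -63.2]
contact_force: [-0.6, -0.6, -0.4]
width: 0.47
```

Run:
```python
from fit import *
delta(.6,.1,.084)
a=grab('side','side8.png');P=a['P']
r=fit(P,[.5447,-.0131,.030,.028],(.003,.003,.01,.01)); print(r.x.round(4),r.fun)
ax={'L':(.5962-.0012,.0488),'R':(.5997-.0012,-.0712)}
for n,c,q in blobs(P,(P[...,2]>.083)&(P[...,2]<.115)&(np.hypot(P[...,0]-.57,P[...,1]+.01)<.2)): print(' knob',n,c,np.median(q,0))
cv2.imwrite('pics/s8.png',cv2.resize(a['image'][140:310,170:370],(700,595),interpolation=cv2.INTER_CUBIC))
```

```text
t 31.55 pos [ 0.5336 -0.1091  0.2587] rot [-1.7997e+02 -2.0000e-02 -6.3170e+01] F [-0.6 -0.6 -0.4] w 0.47 q7 -64.7
 shift [-156.6 -153.6  174.7] wz 0
[ 0.5448 -0.0132  0.0279  0.0293] 0.0025742305997988654
 knob 81 [239 193] [0.52748665 0.07809248 0.09996404]
 knob 119 [269 255] [ 0.53283482 -0.11537817  0.10096854]
```

View pics/s8.png

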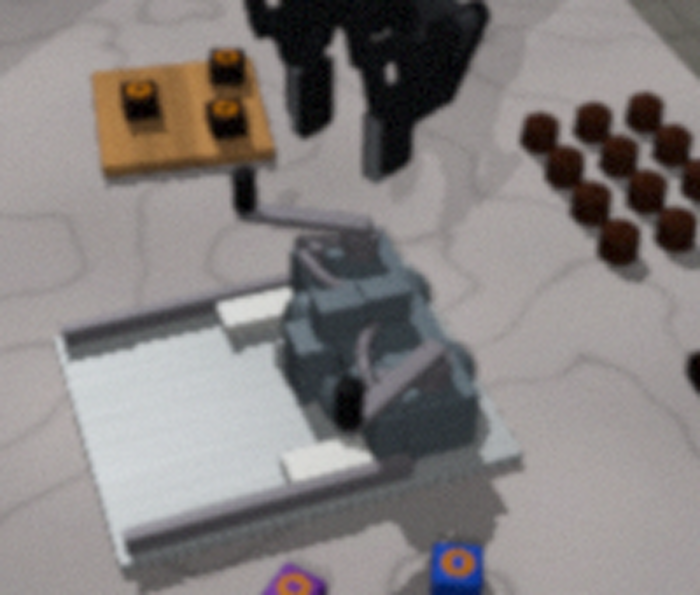

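Picture 10: both levers are swung back beside the mould, with knobs at (245,190) and (350,402). The seam is closed, and all three pralines stand on the board. The robot is clear, so I'll hand in.

```bash
python3 -c "
from rig import order
print(order.close_job())"
```

```text
the job is handed in; nothing more can be done
None
```

The job is done and handed in at about 31.6 s, with the arm raised clear of everything.

- **Praline:** I lifted it off the jig bed and set it upright on the near half of the wooden board. The last side picture shows it there, with the other two pralines where they were. I never went near the bowl, but it wasn't in the last close-up.
- **Loose half:** I pushed it up to the fixed half until they met, at about 22 N. When I let go, the spring pads pushed it back about 5 mm, which was still within the cam tongues' reach.
- **Levers:** I swung the left one and then the right one onto their stops. The force rose to about 20 N at each stop. The left knob came out at about 151.9° and the right at about 150.0°, against the nominal 150°.
- **Seam:** The last fit from the side camera puts the loose half's parting face at 29.3 mm, where 30 mm is closed. That is within measuring error, and the picture shows the seam shut.

**Checks that disagreed:**
- The two cameras differed by about 2–3 mm throughout.
- One top-camera fit of the seam, taken mid-push, gave an impossible value (46 mm), so I relied on the side camera from then on.

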